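# Find which way the oiler cap unscrews and hold it off its filler neck

## Task

I want to top up the oiler of this compressed-air unit. Lift the wooden offcut off it and set it down flat on the bare bench, a good hand's width away from the unit; then take off the orange filler cap - its quarter-turn thread may be left- or right-handed, so try both ways, turn it to its stop and lift it straight up. Finish with the cap still gripped and held still and upright, about 10 cm straight above its seat, and leave the loose tool handle, folding rule, brush and clamp where they lie.

Things in the scene. Friction and masses are not known exactly. Their poses are not given: they have to be found in the camera images.
- air_unit: Compressed-air service unit fixed to the bench: grey metal body on a dark foot, 84 x 200 x 50 mm (x, y, z), brass pipe ends (to 106 mm from the centre) at both y ends, a round gauge on its -x side. Origin: centre of its underside, z up. On it, at its own y = +50 mm, the orange cap.
- knob (a point): Centre of the flat top of the blue ribbed pressure knob on the unit, 92 mm above the bench, 54 mm diameter, 100 mm from the cap's axis (at the unit's y = -50 mm). It is fixed and plays no part.
- seat (a point): Centre of the seat on the unit's top (50 mm above the bench) on which the cap's rim rests; it is the foot of the aluminium filler neck hidden in the cap (45 mm wide, 26 mm high). Axis vertical; axes as the unit's.
- cap: Orange ribbed round filler cap, 54 mm diameter, 42 mm high, about 0.12 kg, loose, hollow below. Origin: centre of its lower rim, z up; starts with its x axis along the unit's x within 2 degrees. Turns almost freely, does not rise while turning; locked, it has 1 mm sideways and 2 mm upward play. Left- or right-handed: differs from start to start, cannot be seen.
- cap_top (a point): Centre of the cap's flat top (black disc), 92 mm above the bench when seated. Turned the right way, the cap comes free from about 1.05 rad (60 degrees) of turn on, until a hard stop at about 1.2 rad; there, or against that stop, it lifts straight up, 30 mm to clear the neck. The wrong way it meets a hard stop within 10 degrees (15 if pushed hard); it cannot be pulled off while locked.
- offcut: Loose planed hardwood block, 42 x 130 x 47 mm (x, y, z), about 0.16 kg, lying across the tops of the cap and the blue knob (underside 92 mm above the bench), its length along the unit's y. Origin: centre of its underside, z up.
- handle: Turned wooden tool handle with a brass ferrule, without a tool, 53 x 96 x 18 mm, lying on the bench; a bystander. Origin: centre of the underside.
- rule: Folded wooden rule, 16 x 203 x 15 mm, lying on the bench; a bystander. Origin: centre of the underside.
- brush: Round paint brush with orange and green handle, 23 x 201 x 18 mm, lying on the bench; a bystander. Origin: centre of the underside.
- clamp: Small steel bar clamp with red handle, 89 x 176 x 26 mm, lying on the bench; a bystander. Origin: centre of the underside.

How it is judged:
On the way, in this order (a step that is already met when the one before it is completed fails the run):
1. the offcut lies flat and released on the bench, its centre more than 12 cm from the unit's, with the cap still on its seat (height (world z) of offcut below 0.01 m and angle between offcut's own z axis and vertical below 0.15 rad and horizontal distance between offcut and air_unit above 0.12 m and contact force between offcut and air_unit below 0.1 N and contact force between the fingers and offcut below 0.1 N and linear speed of offcut below 0.02 m/s and distance of cap from where it was at the start of the episode below 0.008 m), for 0.2 s.
2. the cap is gripped and clear of its neck, more than 30 mm above its seat (z of cap in the frame of seat above 0.03 m and horizontal distance between cap and seat below 0.04 m and contact force between the fingers and cap above 1 N), for 0.1 s.
At the end, for the whole second after the job is handed in: Cap gripped, still (< 3 cm/s), upright (14 deg), rim 6-16 cm above the seat and within 4 cm of its axis, touching neither unit nor offcut; offcut flat, released on the bench, centre over 12 cm from the unit's, not touching it; handle, rule, brush, clamp moved under 3 cm (z of cap in the frame of seat between 0.06 and 0.16 m and horizontal distance between cap and seat below 0.04 m and angle between cap's own z axis and vertical below 0.25 rad and linear speed of cap below 0.03 m/s and contact force between the fingers and cap above 1 N and contact force between each of cap, offcut and air_unit below 0.1 N and contact force between each of cap, the fingers and offcut below 0.1 N and height (world z) of offcut below 0.01 m and angle between offcut's own z axis and vertical below 0.15 rad and horizontal distance between offcut and air_unit above 0.12 m and distance of each of handle, rule, brush, clamp from where it was at the start of the episode below 0.03 m); the arm keeps its last pose, push and grip.
It fails at once if the offcut is tipped over or knocked off (tilted more than 35 degrees) (angle between offcut's own z axis and vertical above 0.6 rad).
It fails at once if the cap is tipped more than 35 degrees (angle between cap's own z axis and vertical above 0.6 rad).
It fails at once if a bystander (handle, rule, brush, clamp) is moved more than 3 cm (distance of any of handle, rule, brush, clamp from where it was at the start of the episode above 0.03 m).
It also fails if it takes over 58 s, if anything falls off the work surface, if the arm or the gripper's body presses on something with over 40 N, if the wrist force passes 120 N, or if a joint passes its speed limit or range.

## Robot

A 7-joint arm with a two-finger parallel gripper is mounted at the origin on the work surface; the furniture and walls round the work are solid. World frame = base frame: x ahead of the robot, y to its left, z up, the work surface at z = 0. Lengths are in m, angles in rad, forces in N, time in s.
With the tool pointing down it reaches from about 0.4 to 0.85 m from the base axis. Payload 4.5 kg.
Tool frame: the origin (TCP) lies where the fingers leave the gripper's body, on its centre line; the fingertips stand 64 mm ahead of it and the grasp point (between the pads) lies 45 mm ahead of it; z points along the fingers, y is the line along which they close (so a half turn about z gives the same grasp; the last joint's range is limited). The gripper opens to 88 mm and grips with 3 to 60 N. Pads are 18 mm wide; open, the fingers measure 123 mm over their backs; the gripper's body (75 mm by 187 mm) begins 45 mm behind the grasp point.
Start: joints at [1.349, 0.689, -0.195, 1.565, 0.157, 0.902, -0.215], TCP at [0.158, -0.605, 0.303] pointing down, gripper open.
Joint ranges: [-3.01, 3.01], [-0.46, 2.08], [-1.47, 1.51], [0.13, 2.56], [-1, 4.14], [0.04, 2.09], [-2.66, 2.66]. Speed limits (rad/s): [2.57, 2.57, 3.14, 3.14, 3.14, 3.14, 3.14].

## Interface

Orientations are given as a unit quaternion [x, y, z, w].
In Python, from plant import r gives the robot as it stands.
- The arm moves only by the tool play_rows, never from a script. Its arguments are lists of equal length, an entry for each row: "translation": the shift along the tool's x, y, z in m, a list of three; "delta_rot": the turn, a rotation vector about the tool's x, y, z in degrees, a list of three; "grip": the opening, from -1 (shut) to 1 (fully open). In form: {"translation": [[x, y, z], ...], "delta_rot": [[rx, ry, rz], ...], "grip": [grip, ...]}. A call has 1 to 20 rows; each row shifts and turns the commanded pose from where the row before left it, along the tool's axes as they then stand; what a row does not reach is not made up. A row lasts 1/8 s, in which the tool goes at most 62.5 mm and 10.7 degrees, less where a joint would pass 70% of its speed; a pose out of reach is approached as far as the arm can. A call with a gripper value outside its range is refused whole. The fingers move at their own pace and stop on an object; "squeeze" is the grip in N (left out, the last holds). Time passes only in rows, so rows that do not move let the fingers close. It gives the time, the measured TCP pose, the force, the opening and the grip force at its end, in the units of the state.
- r.get_state(): the state, without advancing time (a new reading comes with each control period).
- r.snapshot(name): name is "side" or "top" or "wrist"; returns the picture (420x560x3 uint8, blue, green, red); there is no depth.
- r.get_calibration(name): a dict with "intrinsics" (3x3 intrinsics, pixels), "k1" (the pictures are not rectified: a ray, as slopes to the right and down, at radius r is drawn at 1 + k1 r^2 times it, then the intrinsics apply), "eye" and "rotation" of the camera in the world. Camera axes: x right, y up, looking along -z (the intrinsics and any distortion apply to the point x, -y, -z); pixel columns grow to the right and rows downward; lengths in m; the calibration is good to about 2 mm. A picture is of the moment at which its call begins: read the wrist's pose just before it. get_calibration takes no time and is no camera call; for the wrist camera it gives the pose at the moment of the call.
- r.finish_job(): hands the job in; it is judged then, once.
Trained networks look in the newest picture that a camera, given by its name, has taken for a name from the list of things; names that differ only in an ending like _2 or _b are one class to them, and where a whole thing is asked for, a point or a joint stands for the part that bears it (a point fixed in the world has none). Each returns a list of dicts, best first, with "confidence" (0 to 1); they miss things now and then, are a little off and sometimes report something else, mostly with a low value. They report only what shows in the picture. A call takes as long as a camera call.
- r.look_for(camera, target): "point" ([x, y, z] in m, in world coordinates, good to about 4 mm: the middle of the surface that is visible of it).
- r.silhouettes(camera, target): "pixels" (420x560 bool, what is visible of it).
The state is a dict: "clock": time; "q": joint angles; "qd": joint speeds; "joint_torque": joint torques, N m; "tool_pos": TCP position; "eef_rot": TCP orientation; "contact_force": force on the tool from outside, world axes, zero at the start; "moment": the same for the moment, N m; "opening": opening from 0.0 (shut) to 1.0 (fully open); "finger_force": force on a finger pad.
Only numpy, scipy, OpenCV 4.12 (cv2) and the standard library are available. Lean on these libraries where they do the work, as an engineer would, in place of code of your own. Each camera call takes 0.05 s, during which the arm holds its last target. There are 200 camera calls.

## Working session

There is one attempt and no reset: what is moved stays moved. The work goes in short steps, Python scripts to look and compute and a tool call to move; the robot and the scene stay as the last step left them, time stands still between calls to the robot, and variables do not carry over. Pictures are saved under pics/ and viewed, at most 10 in all, crops included, and the job is handed in when it is done.

Besides the shell and the picture viewer there is one more tool, called after "Request:" by a JSON object that holds its "method" and its "body", one argument or row to a line. play_rows: Moves the arm, as the interface text tells. Its arguments: {"type":"object","properties":{"translation":{"type":"array","items":{"type":"array","items":{"type":"number"}}},"delta_rot":{"type":"array","items":{"type":"array","items":{"type":"number"}}},"grip":{"type":"array","items":{"type":"number"}},"squeeze":{"type":"number"}},"required":["translation","delta_rot","grip"]}

```bash
mkdir -p pics; python3 - <<'E'
from plant import r
import cv2,numpy as np
s=r.get_state();print({k:np.round(v,3).tolist() for k,v in s.items()})
ims=[]
for c in ("top","side"):
    im=r.snapshot(c);ims.append(im)
    k=r.get_calibration(c);print(c,np.round(k['eye'],3),np.round(k['rotation'],3).tolist(),k['k1'],k['intrinsics'])
    for t in ("air_unit","knob","cap","offcut","handle","rule","brush","clamp"):
        print(c,t,[(np.round(d['point'],3).tolist(),round(d['confidence'],2)) for d in r.look_for(c,t)[:2]])
cv2.imwrite("pics/a.png",ims[0]);cv2.imwrite("pics/b.png",ims[1])
E
```

```text
{'clock': 0.0, 'q': [1.349, 0.69, -0.195, 1.566, 0.157, 0.902, -0.215], 'qd': [0.0, -0.0, 0.001, 0.0, -0.0, 0.001, -0.002], 'joint_torque': [0.0, -52.756, -1.267, -15.343, -0.053, 0.007, 0.0], 'tool_pos': [0.158, -0.604, 0.302], 'eef_rot': [0.992, 0.128, -0.0, -0.001], 'contact_force': [0.655, 0.363, -0.383], 'moment': [-0.026, -0.001, -0.022], 'finger_force': 0.0, 'opening': 1.001}
top [ 0.415 -0.045  1.367] [0.051, -0.051, -0.7, 0.71] 0.005887828827895142 [[513.12519713   0.         277.70438901]
 [  0.         513.12519713 213.49748797]
 [  0.           0.           1.        ]]
top air_unit [([0.566, -0.017, 0.055], 0.56)]
top knob [([0.566, -0.02, 0.048], 0.93)]
top cap [([0.59, 0.047, 0.087], 0.44)]
top offcut []
top handle [([0.481, 0.304, 0.018], 0.72)]
top rule [([0.483, 0.303, 0.019], 0.66), ([0.738, 0.03, 0.013], 0.57)]
top brush [([0.447, -0.384, 0.017], 0.84)]
top clamp [([0.63, -0.397, 0.02], 0.95), ([0.593, -0.002, 0.141], 0.46)]
side [ 0.336 -0.99   0.907] [0.41, -0.048, -0.13, 0.901] -0.11222233978622524 [[428.99748665   0.         280.13152802]
 [  0.         428.99748665 203.86198432]
 [  0.           0.           1.        ]]
side air_unit [([0.578, -0.078, 0.051], 0.75)]
side knob [([0.575, -0.073, 0.05], 0.85)]
side cap []
side offcut [([0.592, -0.032, 0.138], 0.83)]
side handle []
side rule [([0.738, 0.017, 0.016], 0.63)]
side brush [([0.449, -0.396, 0.016], 0.72)]
side clamp [([0.62, -0.406, 0.019], 0.87)]
```

View pics/a.png

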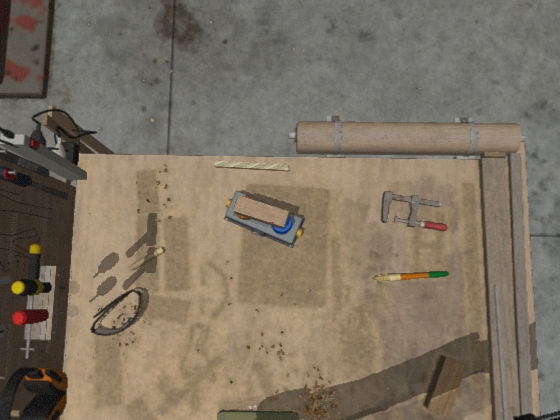

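View pics/b.png

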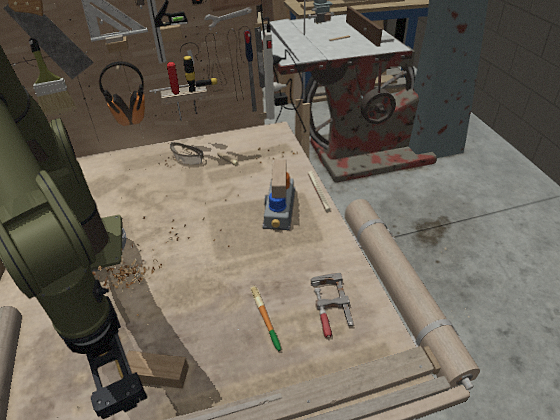

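The top view shows the unit at about (265,218). The offcut lies across it at (262,208), running upper-left to lower-right, with the blue knob showing at (283,226). The rule is at (252,166), the clamp at (410,210), the brush at (410,275) and the handle near (150,258). The side view agrees: the block is at (280,180) on top of the unit. Next I'll take an enlarged crop and measure.

```bash
cat > h.py <<'E'
from plant import r
import cv2,numpy as np
from scipy.spatial.transform import Rotation as R
def mat(q):
    q=np.array(q); return q if q.shape==(3,3) else R.from_quat(q).as_matrix()
def back(k,px,z):
    K=np.array(k['intrinsics'])
    px=np.atleast_2d(np.array(px,float))
    n=cv2.undistortPoints(px.reshape(-1,1,2),K,np.array([k['k1'],0,0,0]))[:,0]
    d=np.c_[n[:,0],-n[:,1],-np.ones(len(n))]@mat(k['rotation']).T
    e=np.array(k['eye']);return e+d*((z-e[2])/d[:,2])[:,None]
def sil(c,t,z):
    k=r.get_calibration(c)
    for d in r.silhouettes(c,t)[:2]:
        v,u=np.nonzero(d['pixels']);
        if len(u)<20: continue
        P=back(k,np.c_[u,v],z)[:,:2]
        (cx,cy),(w,h),a=cv2.minAreaRect((P*1000).astype(np.float32))
        print(c,t,round(d['confidence'],2),len(u),"px",u.mean().round(),v.mean().round(),"c",round(cx),round(cy),"size",round(w),round(h),"ang",round(a,1))
E
python3 - <<'E'
from h import *
im=r.snapshot("top");cv2.imwrite("pics/c.png",cv2.resize(im[170:270,210:320],None,fx=6,fy=6,interpolation=cv2.INTER_CUBIC))
for t,z in (("offcut",.139),("air_unit",.05),("knob",.092),("handle",.01),("rule",.015)): sil("top",t,z)
s=r.get_state();k=r.get_calibration("wrist")
T=mat(s['eef_rot']);print("cam in tool",(T.T@(k['eye']-s['tool_pos'])).round(3),(T.T@mat(k['rotation'])).round(2).tolist(),k['intrinsics'])
E
```

```text
top offcut 0.94 997 px 260.0 212.0 c 596 -1 size 131 46 ang 72.3
top air_unit 0.65 1456 px 265.0 223.0 c 590 -4 size 213 89 ang 66.9
top knob 0.75 1350 px 266.0 224.0 c 584 -6 size 203 86 ang 67.4
top handle 0.67 249 px 146.0 258.0 c 485 302 size 18 102 ang 32.4
top rule 0.59 477 px 252.0 165.0 c 741 30 size 195 21 ang 87.6
cam in tool [ 0.076 -0.001 -0.083] [[-0.0, 0.96, 0.29], [1.0, 0.0, 0.0], [-0.0, 0.29, -0.96]] [[327.58804775   0.         278.35761693]
 [  0.         327.58804775 209.00573977]
 [  0.           0.           1.        ]]
```

View pics/c.png

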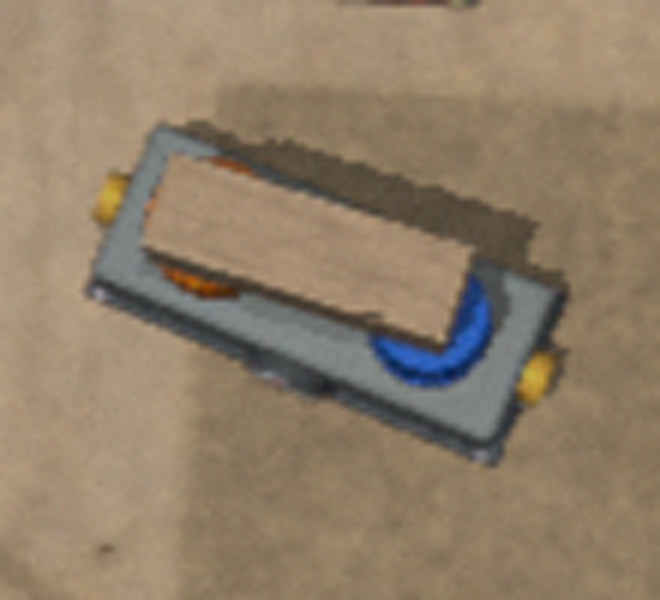

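The crop shows the offcut's top face with corners at about (178,152), (475,245), (443,350) and (142,252). The unit's top corners are about (163,125), (562,290), (495,440) and (100,278). The cap is at the upper-left end and the knob at the lower-right. Next I'll move to a hover above it.

```bash
cat >> h.py <<'E'
def go(p,ax):
    "tool-frame step to TCP p with tool y along angle ax(deg), tool down; translation given in current tool axes"
    s=r.get_state();T=mat(s['eef_rot']);a=np.radians(ax)
    y=np.array([np.cos(a),np.sin(a),0]);z=np.array([0,0,-1.]);G=np.c_[np.cross(y,z),y,z]
    print("pos",np.round(s['tool_pos'],4),"dt tool",(T.T@(np.array(p)-s['tool_pos'])).round(4),"rot",np.degrees(R.from_matrix(T.T@G).as_rotvec()).round(2),"q",np.round(s['q'],2))
E
python3 - <<'E'
from h import *
k=r.get_calibration("top")
f=lambda p:np.array(p)/6+[209.6,169.6]
def an(d): return np.degrees(np.arctan2(d[1],d[0])).round(1)
for n,z,c in (("off",.139,[(178,152),(475,245),(443,350),(142,252)]),("unit",.05,[(163,125),(562,290),(495,440),(100,278)])):
    P=back(k,f(c),z);print(n,P.mean(0).round(4),an(P[0]-P[1]),an(P[3]-P[2]),np.linalg.norm(P-np.roll(P,-1,0),axis=1).round(3))
go((.596,-.003,.30),-17.7)
E
```

```text
off [ 0.5969 -0.0036  0.139 ] 73.3 72.7 [0.126 0.045 0.128 0.043]
unit [ 0.5958 -0.0096  0.05  ] 68.1 68.5 [0.188 0.071 0.184 0.072]
pos [ 0.1582 -0.6047  0.3028] dt tool [ 0.5758 -0.4713  0.0027] rot [  0.     0.   -57.64] q [ 1.35  0.69 -0.19  1.57  0.16  0.9  -0.22]
```

Request:
{"method": "play_rows", "body": {
  "translation": [
    [0.036,-0.0295,0],
    [0.036,-0.0295,0],
    [0.036,-0.0295,0],
    [0.036,-0.0295,0],
    [0.036,-0.0295,0],
    [0.036,-0.0295,0],
    [0.036,-0.0295,0],
    [0.036,-0.0295,0],
    [0.036,-0.0295,0],
    [0.036,-0.0295,0],
    [0.036,-0.0295,0],
    [0.036,-0.0295,0],
    [0.036,-0.0295,0],
    [0.036,-0.0295,0],
    [0.036,-0.0295,0],
    [0.036,-0.0295,0]
  ],
  "delta_rot": [
    [0,0,0],
    [0,0,0],
    [0,0,0],
    [0,0,0],
    [0,0,0],
    [0,0,0],
    [0,0,0],
    [0,0,0],
    [0,0,0],
    [0,0,0],
    [0,0,0],
    [0,0,0],
    [0,0,0],
    [0,0,0],
    [0,0,0],
    [0,0,0]
  ],
  "grip": [1,1,1,1,1,1,1,1,1,1,1,1,1,1,1,1]
}}

```text
clock: 3.2
tool_pos: [0.5968, -0.001, 0.3028]
eef_rot: [0.992, 0.128, 0.0, 0.0]
contact_force: [1.3, 0.1, -0.4]
opening: 1.004
finger_force: 0.0
```

Request:
{"method": "play_rows", "body": {
  "translation": [
    [0,0,0],
    [0,0,0],
    [0,0,0],
    [0,0,0],
    [0,0,0],
    [0,0,0],
    [0,0,0]
  ],
  "delta_rot": [
    [0,0,-9.6],
    [0,0,-9.6],
    [0,0,-9.6],
    [0,0,-9.6],
    [0,0,-9.6],
    [0,0,-9.4],
    [0,0,0]
  ],
  "grip": [1,1,1,1,1,1,1]
}}

```text
clock: 4.08
tool_pos: [0.596, -0.0025, 0.3026]
eef_rot: [0.809, 0.587, 0.0, -0.0]
contact_force: [0.1, -0.2, -0.3]
opening: 0.998
finger_force: 0.0
```

```bash
python3 - <<'E'
from h import *
im=r.snapshot("wrist")
for t,z in (("offcut",.139),("air_unit",.05),("knob",.092),("cap",.08)): sil("wrist",t,z)
cv2.imwrite("pics/d.png",im)
go((.596,-.003,.160),-17.3)
E
```

```text
wrist offcut 0.71 800 px 377.0 382.0 c 630 -190 size 20 57 ang 71.7
wrist offcut 0.65 8412 px 280.0 199.0 c 598 0 size 131 42 ang 72.6
wrist air_unit 0.57 5165 px 275.0 152.0 c 594 2 size 198 84 ang 68.0
wrist knob 0.62 4553 px 275.0 150.0 c 597 11 size 172 72 ang 67.6
wrist cap 0.64 545 px 293.0 128.0 c 628 48 size 25 56 ang 31.7
wrist cap 0.17 4789 px 274.0 151.0 c 597 8 size 180 75 ang 67.7
pos [ 0.596  -0.0022  0.3028] dt tool [-0.0007  0.0002  0.1428] rot [ 0.01  0.01 -0.72] q [ 0.16  0.67 -0.4   1.65  0.32  0.89 -0.69]
```

View pics/d.png

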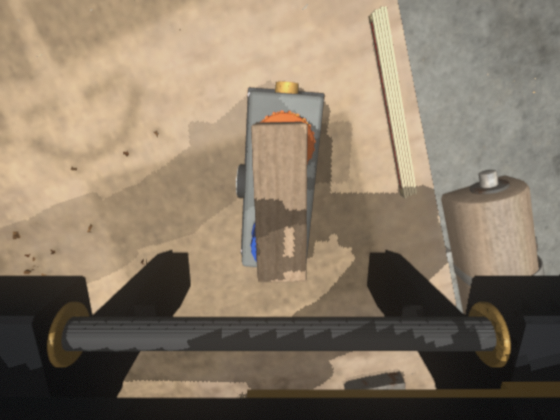

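The wrist view shows the offcut centred between the fingers at about (280,199), with the cap's orange edge at (290,118). The measured size, 131 x 42 mm, matches the given one. I'll descend, grip and lift.

Request:
{"method": "play_rows", "body": {
  "translation": [
    [0.001,0.002,0.03],
    [0,0,0.03],
    [0,0,0.03],
    [0,0,0.03],
    [0,0,0.023],
    [0,0,0],
    [0,0,0],
    [0,0,0],
    [0,0,0],
    [0,0,0],
    [0,0,0]
  ],
  "delta_rot": [
    [0,0,0],
    [0,0,0],
    [0,0,0],
    [0,0,0],
    [0,0,0],
    [0,0,0],
    [0,0,0],
    [0,0,0],
    [0,0,0],
    [0,0,0],
    [0,0,0]
  ],
  "grip": [1,1,1,1,1,1,-1,-1,-1,-1,-1],
  "squeeze": 20
}}

```text
clock: 5.7
tool_pos: [0.5982, -0.002, 0.1599]
eef_rot: [0.809, 0.588, 0.0, 0.0]
contact_force: [-1.5, 0.4, 1.8]
opening: 0.474
finger_force: 20.0
```

Request:
{"method": "play_rows", "body": {
  "translation": [
    [0,0,-0.01],
    [0,0,-0.03],
    [0,0,-0.04],
    [-0.028,-0.004,0],
    [-0.04,-0.005,0],
    [-0.04,-0.005,0],
    [-0.04,-0.005,0],
    [-0.04,-0.005,0],
    [-0.04,-0.005,0],
    [0,0,0.02],
    [0,0,0.03],
    [0,0,0.03],
    [0,0,0.03],
    [0,0,0.03],
    [0,0,0.02],
    [0,0,0],
    [0,0,0]
  ],
  "delta_rot": [
    [0,0,0],
    [0,0,0],
    [0,0,0],
    [0,0,0],
    [0,0,0],
    [0,0,0],
    [0,0,0],
    [0,0,0],
    [0,0,0],
    [0,0,0],
    [0,0,0],
    [0,0,0],
    [0,0,0],
    [0,0,0],
    [0,0,0],
    [0,0,0],
    [0,0,0]
  ],
  "grip": [-1,-1,-1,-1,-1,-1,-1,-1,-1,-1,-1,-1,-1,-1,-1,-1,-1]
}}

```text
clock: 7.82
tool_pos: [0.5009, -0.2101, 0.0806]
eef_rot: [0.809, 0.588, 0.0, 0.001]
contact_force: [0.3, -0.1, -0.7]
opening: 0.471
finger_force: 19.9
```

Request:
{"method": "play_rows", "body": {
  "translation": [
    [0,0,0.005],
    [0,0,0.004],
    [0,0,0.002],
    [0,0,0]
  ],
  "delta_rot": [
    [0,0,0],
    [0,0,0],
    [0,0,0],
    [0,0,0]
  ],
  "grip": [-1,-1,-1,-1]
}}

```text
clock: 8.32
tool_pos: [0.5003, -0.2099, 0.0686]
eef_rot: [0.809, 0.588, -0.0, -0.0]
contact_force: [0.1, -1.0, -0.8]
opening: 0.476
finger_force: 19.9
```

Request:
{"method": "play_rows", "body": {
  "translation": [
    [0,0,0.001],
    [0,0,0],
    [0,0,0],
    [0,0,0],
    [0,0,-0.02],
    [0,0,-0.05],
    [0,0,-0.06],
    [0,0,-0.05],
    [0,0,-0.05],
    [0.041,0.004,0],
    [0.042,0.005,0],
    [0.042,0.005,0],
    [0.042,0.005,0],
    [0.042,0.005,0],
    [0.042,0.005,0],
    [0,0,0]
  ],
  "delta_rot": [
    [0,0,0],
    [0,0,0],
    [0,0,0],
    [0,0,0],
    [0,0,0],
    [0,0,0],
    [0,0,0],
    [0,0,0],
    [0,0,0],
    [0,0,0],
    [0,0,0],
    [0,0,0],
    [0,0,0],
    [0,0,0],
    [0,0,0],
    [0,0,0]
  ],
  "grip": [-1,1,1,1,1,1,1,1,1,1,1,1,1,1,1,1]
}}

```text
clock: 10.32
tool_pos: [0.6058, 0.0248, 0.2978]
eef_rot: [0.807, 0.591, 0.001, -0.001]
contact_force: [-0.7, -0.2, 0.0]
opening: 1.001
finger_force: 0.0
```

```bash
python3 - <<'E'
from h import *
im=r.snapshot("wrist")
for t,z in (("cap_top",.092),("cap",.085),("knob",.085),("air_unit",.05)): sil("wrist",t,z);print(t,[(np.round(d['point'],3).tolist(),round(d['confidence'],2)) for d in r.look_for("wrist",t)[:2]])
cv2.imwrite("pics/e.png",im)
r.snapshot("top");sil("top","offcut",.047);sil("top","cap",.085);sil("top","knob",.085);
print([(np.round(d['point'],3).tolist(),round(d['confidence'],2)) for d in r.look_for("top","cap_top")])
go((.614,.045,.121),-18)
E
```

```text
wrist cap_top 0.9 3143 px 283.0 175.0 c 615 39 size 57 55 ang 72.2
cap_top []
wrist cap 0.75 3096 px 283.0 175.0 c 614 34 size 59 56 ang 71.9
cap [([0.612, 0.038, 0.09], 0.82)]
knob [([0.591, -0.014, 0.049], 0.66)]
wrist air_unit 0.85 9871 px 276.0 212.0 c 591 -8 size 206 83 ang 67.0
air_unit [([0.597, -0.016, 0.048], 0.92)]
top offcut 0.74 922 px 342.0 255.0 c 499 -209 size 131 49 ang 71.5
[]
pos [0.6053 0.0198 0.2977] dt tool [0.0267 0.0005 0.1767] rot [0.   0.   0.05] q [ 0.14  0.69 -0.44  1.62  0.35  0.9  -0.75]
```

View pics/e.png

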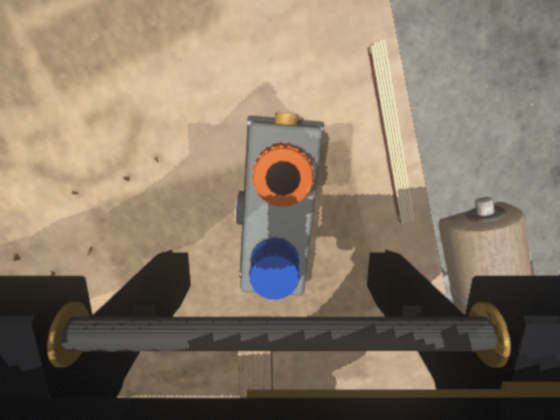

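The wrist view shows the cap with its black disc at (283,178) and the knob at (275,266). The offcut lies on the bench at (0.499,-0.209). The arm was still settling during that shot, so I'll measure again with it still.

```bash
python3 - <<'E'
from h import *
k=r.get_calibration("wrist");im=r.snapshot("wrist")
hsv=cv2.cvtColor(im,cv2.COLOR_BGR2HSV)
m=cv2.inRange(hsv,(3,150,90),(18,255,255))
sub=np.zeros_like(m);sub[120:230,230:330]=m[120:230,230:330]
print("orange",cv2.countNonZero(sub))
# dark disc inside
d=np.zeros_like(m);d[130:220,245:320]=(im[130:220,245:320].max(2)<60)*255
n,l,st,c=cv2.connectedComponentsWithStats(d);
for i in np.argsort(-st[1:,4])[:3]+1: print(st[i],c[i].round(1),back(k,c[i],.092).round(4))
b=cv2.inRange(hsv,(100,120,60),(125,255,255));n,l,st,c=cv2.connectedComponentsWithStats(b)
i=np.argmax(st[1:,4])+1;print("blue",st[i],c[i])
for t,z in (("cap_top",.092),("cap",.092),("air_unit",.05)): sil("wrist",t,z)
for e in [d_['point'] for d_ in r.look_for("wrist","cap")]:print(np.round(e,4))
go((.614,.045,.121),-18)
E
```

```text
orange 2014
[270 164  27  24 320] [285.4 178. ] [[0.6167 0.0344 0.092 ]]
[279 173   1   1   1] [279. 173.] [[0.6127 0.0404 0.092 ]]
[271 176   1   1   1] [271. 176.] [[0.605  0.0401 0.092 ]]
blue [ 249  235   50   59 2044] [273.02739726 267.28864971]
wrist cap_top 0.93 3085 px 281.0 169.0 c 616 43 size 56 54 ang 72.0
wrist cap_top 0.62 1368 px 256.0 370.0 c 527 -142 size 108 37 ang 72.7
wrist cap 0.58 3070 px 281.0 169.0 c 616 43 size 56 54 ang 72.0
wrist air_unit 0.77 9637 px 276.0 208.0 c 593 0 size 204 82 ang 67.6
[0.618  0.0383 0.0929]
pos [0.6053 0.02   0.2977] dt tool [0.0265 0.0006 0.1767] rot [0.   0.   0.06] q [ 0.14  0.69 -0.44  1.62  0.35  0.9  -0.75]
```

```bash
python3 - <<'E'
from h import *
k=r.get_calibration("wrist");im=r.snapshot("wrist")
cr=cv2.resize(im[120:220,225:345],None,fx=5,fy=5,interpolation=cv2.INTER_CUBIC)
# overlay predicted rim of top for candidate centre
K=np.array(k['intrinsics']);
def proj(P):
    p=(np.array(P)-k['eye'])@mat(k['rotation']);a=p[:,0]/-p[:,2];b=-p[:,1]/-p[:,2];s=1+k['k1']*(a*a+b*b)
    return np.c_[a*s*K[0,0]+K[0,2],b*s*K[1,1]+K[1,2]]
t=np.linspace(0,6.283,60)
for rad,col in ((.027,(255,0,0)),(.0165,(0,255,0))):
    P=np.c_[.6155+rad*np.cos(t),.041+rad*np.sin(t),0*t+.092]
    for q in proj(P): cv2.circle(cr,tuple(((q-[225,120]+.5)*5).astype(int).tolist()),2,col,-1)
cv2.imwrite("pics/f.png",cr)
E
```

```text
(no output)
```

View pics/f.png

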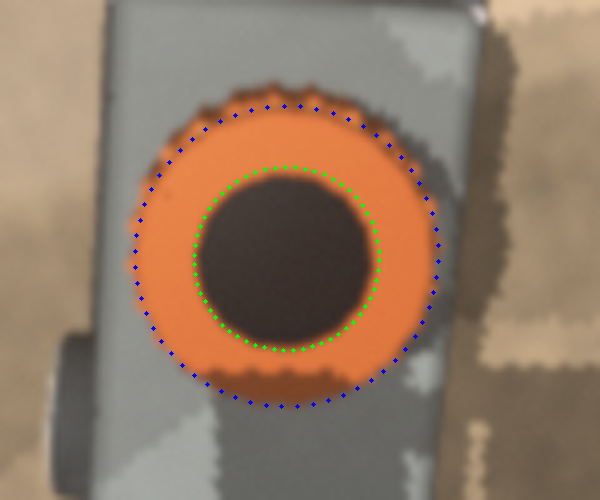

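The overlaid circles fit the cap's rim and disc to about 1 mm, so the cap axis is at about (0.615, 0.041). I'll descend and grip it.

Request:
{"method": "play_rows", "body": {
  "translation": [
    [0.023,0.0027,0.02],
    [0,0,0.04],
    [0,0,0.04],
    [0,0,0.04],
    [0,0,0.025],
    [0,0,0.011],
    [0,0,0],
    [0,0,0],
    [0,0,0],
    [0,0,0],
    [0,0,0],
    [0,0,0]
  ],
  "delta_rot": [
    [0,0,0],
    [0,0,0],
    [0,0,0],
    [0,0,0],
    [0,0,0],
    [0,0,0],
    [0,0,0],
    [0,0,0],
    [0,0,0],
    [0,0,0],
    [0,0,0],
    [0,0,0]
  ],
  "grip": [1,1,1,1,1,1,1,-1,-1,-1,-1,-1],
  "squeeze": 20
}}

```text
clock: 12.82
tool_pos: [0.6151, 0.041, 0.1221]
eef_rot: [0.809, 0.588, 0.0, 0.0]
contact_force: [-0.7, -0.7, 3.3]
opening: 0.612
finger_force: 20.0
```

Request:
{"method": "play_rows", "body": {
  "translation": [
    [0,0,0],
    [0,0,0],
    [0,0,0],
    [0,0,0],
    [0,0,0]
  ],
  "delta_rot": [
    [0,0,4],
    [0,0,4],
    [0,0,4],
    [0,0,4],
    [0,0,0]
  ],
  "grip": [-1,-1,-1,-1,-1]
}}

```text
clock: 13.45
tool_pos: [0.6165, 0.0428, 0.1222]
eef_rot: [0.882, 0.472, 0.002, 0.0]
contact_force: [3.5, 4.3, 0.1]
opening: 0.613
finger_force: 21.3
```

```bash
python3 -c "
from h import *
s=r.get_state();print(s['moment'],s['contact_force'],s['joint_torque'],s['q'])
go((.615,.041,.122),-18)"
```

```text
[ 0.5941524  -0.7841471   0.87452843] [3.540659   4.31521604 0.07112566] [  2.49297403 -55.3645277   -0.17375023  -7.40234926  -0.61906334
   1.32913012  -0.99219661] [-0.00430267  0.93080985 -0.25088933  1.70888506  0.3899668   0.54676819
 -1.08099837]
pos [0.6165 0.0428 0.1222] dt tool [-0.0023 -0.0002  0.0002] rot [  0.16  -0.21 -15.69] q [-0.    0.93 -0.25  1.71  0.39  0.55 -1.08]
```

It hit the stop in that direction, with a moment of 0.87 N m. I'll turn the other way.

Request:
{"method": "play_rows", "body": {
  "translation": [
    [0,0,0],
    [0,0,0],
    [0,0,0],
    [0,0,0],
    [0,0,0],
    [0,0,0],
    [0,0,0]
  ],
  "delta_rot": [
    [0,0,-8],
    [0,0,-8],
    [0,0,-8],
    [0,0,-8],
    [0,0,-8],
    [0,0,-6],
    [0,0,0]
  ],
  "grip": [-1,-1,-1,-1,-1,-1,-1]
}}

```text
clock: 14.32
tool_pos: [0.6144, 0.0431, 0.1222]
eef_rot: [0.628, 0.778, 0.001, -0.001]
contact_force: [-0.8, 4.1, 4.6]
opening: 0.611
finger_force: 20.0
```

```bash
python3 -c "
from h import *
s=r.get_state();print(s['moment'],s['contact_force'])
go((.615,.041,.122),-18)"
```

```text
[0.91376615 0.15770403 0.12426449] [-0.84279317  4.06415051  4.56545411]
pos [0.6144 0.0431 0.1222] dt tool [-0.0022  0.0001  0.0002] rot [-0.04 -0.21 30.18] q [ 0.11  0.96 -0.46  1.71  0.65  0.64 -0.5 ]
```

Request:
{"method": "play_rows", "body": {
  "translation": [
    [0,0,0],
    [0,0,0],
    [0,0,0],
    [0,0,0],
    [0,0,0],
    [0,0,0],
    [0,0,0]
  ],
  "delta_rot": [
    [0,0,-8],
    [0,0,-8],
    [0,0,-8],
    [0,0,-8],
    [0,0,-5],
    [0,0,-3],
    [0,0,0]
  ],
  "grip": [-1,-1,-1,-1,-1,-1,-1]
}}

```text
clock: 15.2
tool_pos: [0.6139, 0.0414, 0.1221]
eef_rot: [0.326, 0.945, 0.0, -0.001]
contact_force: [-2.2, 2.3, 6.7]
opening: 0.611
finger_force: 20.1
```

```bash
python3 -c "
from h import *
s=r.get_state();print(s['moment'],s['contact_force'])
go((.615,.041,.122),-18)"
```

```text
[ 0.58102163  0.45553163 -0.43013938] [-2.17252474  2.28258136  6.6625827 ]
pos [0.6139 0.0414 0.1221] dt tool [-0.0011  0.0004  0.0001] rot [-0.11 -0.1  69.95] q [ 0.2   1.   -0.63  1.7   0.83  0.73  0.05]
```

Request:
{"method": "play_rows", "body": {
  "translation": [
    [0,0,0],
    [0,0,-0.003],
    [0,0,-0.004],
    [0,0,-0.004],
    [0,0,0]
  ],
  "delta_rot": [
    [0,0,0],
    [0,0,0],
    [0,0,0],
    [0,0,0],
    [0,0,0]
  ],
  "grip": [-1,-1,-1,-1,-1],
  "squeeze": 30
}}

```text
clock: 15.82
tool_pos: [0.6137, 0.0403, 0.1307]
eef_rot: [0.326, 0.945, -0.001, -0.002]
contact_force: [0.1, 3.2, -12.8]
opening: 0.614
finger_force: 30.1
```

```bash
python3 - <<'E'
from h import *
s=r.get_state();print(s['moment'],s['contact_force'])
go((.615,.041,.122),-88)
im=r.snapshot("wrist")
cv2.imwrite("pics/g.png",im)
E
```

```text
[ 0.66311085 -0.37100793 -0.51902068] [  0.11678763   3.16221816 -12.77873838]
pos [0.6137 0.0403 0.1307] dt tool [-0.0006  0.0014  0.0087] rot [-2.7000e-01  1.3000e-01  1.3997e+02] q [ 0.2   0.98 -0.64  1.7   0.81  0.75  0.06]
```

View pics/g.png

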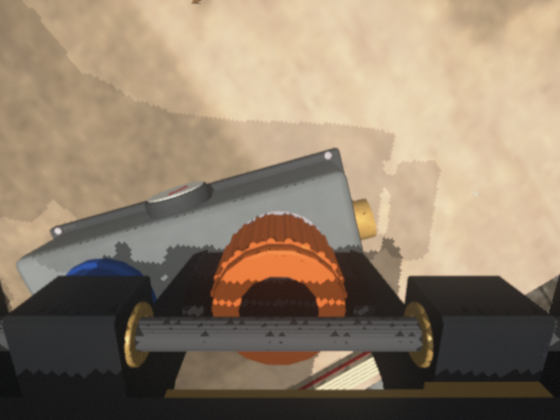

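The wrist view shows the cap between the pads, with its top rim's near edge at v≈248 and the disc edge at v≈279. These match a cap raised together with the gripper, and a sliver of neck shows below it. The cap is free, so I'll ease off the stop slightly and keep lifting.

Request:
{"method": "play_rows", "body": {
  "translation": [
    [0.0,0,0],
    [0,0,-0.004],
    [0,0,-0.006],
    [0,0,-0.006],
    [0,0,-0.006],
    [0,0,0]
  ],
  "delta_rot": [
    [0,0,2],
    [0,0,0],
    [0,0,0],
    [0,0,0],
    [0,0,0],
    [0,0,0]
  ],
  "grip": [-1,-1,-1,-1,-1,-1]
}}

```text
clock: 16.62
tool_pos: [0.6161, 0.0407, 0.156]
eef_rot: [0.342, 0.94, 0.0, 0.001]
contact_force: [0.5, -0.1, -1.3]
opening: 0.609
finger_force: 30.0
```

Request:
{"method": "play_rows", "body": {
  "translation": [
    [0,0,-0.01],
    [0,0,-0.02],
    [0,0,-0.02],
    [0,0,-0.012],
    [0,0,-0.004],
    [0,0,0],
    [0,0,0],
    [0,0,0],
    [0,0,0]
  ],
  "delta_rot": [
    [0,0,0],
    [0,0,0],
    [0,0,0],
    [0,0,0],
    [0,0,0],
    [0,0,0],
    [0,0,0],
    [0,0,0],
    [0,0,0]
  ],
  "grip": [-1,-1,-1,-1,-1,-1,-1,-1,-1]
}}

```text
clock: 17.75
tool_pos: [0.6148, 0.041, 0.2204]
eef_rot: [0.341, 0.94, -0.0, -0.0]
contact_force: [0.7, 0.8, -1.6]
opening: 0.608
finger_force: 30.0
```

```bash
python3 - <<'E'
from h import *
a=r.snapshot("side");b=r.snapshot("top");sil("top","offcut",.047)
cv2.imwrite("pics/h.png",np.hstack([cv2.resize(a[120:320,180:380],(400,400)),cv2.resize(b[140:300,200:360],(400,400))]))
s=r.get_state();print(s['tool_pos'],s['contact_force'],s['finger_force'],s['opening'])
E
```

```text
top offcut 0.58 142 px 275.0 167.0 c 729 -35 size 64 17 ang 86.0
[0.61490972 0.0409875  0.22057687] [-0.11021151 -0.26054356 -1.14509875] 29.966882114069726 0.6117720999839434
```

View pics/h.png

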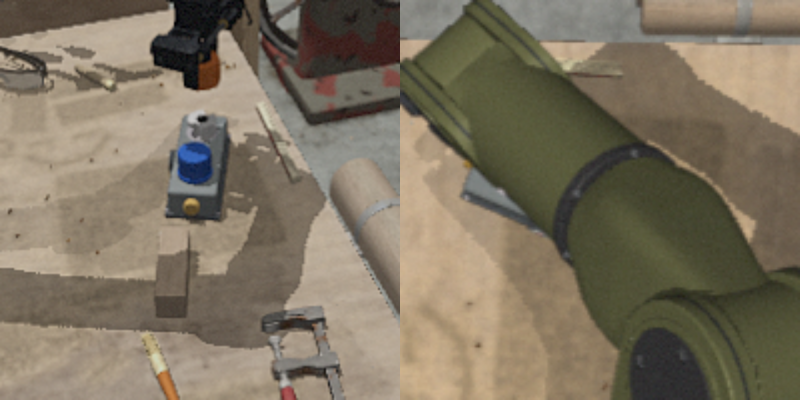

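The side view shows the cap (205,70) held above the bare neck (200,118), the offcut flat on the bench (172,270), and the rule, brush and clamp lying where they were.

```bash
python3 -c "
from plant import r
print(r.finish_job())"
```

```text
the job is handed in; nothing more can be done
None
```

The offcut lies flat on the bench about 23 cm from the unit (centre to centre), and the cap, which unscrewed counter-clockwise from above, is gripped upright about 10 cm above its seat. The job is handed in; no verdict came back.

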